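Close a flow-cell housing on its dowels and hold it shut

ROBOT

A 6-joint arm with a two-finger parallel gripper is mounted at the origin on a cart in front of the work surface, level with it; the furniture and walls round the work are solid. World frame = base frame: x ahead of the robot, y to its left, z up, the work surface at z = 0. Lengths are in m, angles in rad, forces in N, time in s.
With the tool pointing down it reaches from about 0.375 to 0.9 m from the base axis. Payload 3.1 kg.
Tool frame: the origin (TCP) lies midway between the tips of the shut fingers; the grasp point (between the pads) lies 19 mm behind it; z points along the fingers, y is the line along which they close (so a half turn about z gives the same grasp; the last joint's range is limited). The gripper opens to 85 mm and grips with 20 to 120 N. Pads are 22 mm wide; open, the fingers measure 114 mm over their backs; the gripper's body (76 mm by 85 mm) begins 54 mm behind the grasp point. The pads swing forward as they close: fully open they stand 13 mm farther back than shut.
Start: joints at [-1.468, 0.527, 1.433, -0, 1.181, -0.178], TCP at [0.173, -0.6, 0.231] pointing down, gripper open.
Joint ranges: [-3.08, 3.08], [-0.75, 2.2], [0.22, 2.44], [-1.43, 4.57], [0, 2.65], [-2.85, 2.85]. Speed limits (rad/s): [2.79, 2.79, 3.14, 3.14, 3.14, 3.14].

INTERFACE

Orientations are given as a unit quaternion [x, y, z, w].
In Python, from station import manip gives the robot as it stands.
- The arm moves only by the tool drive_tool, never from a script. Its argument "motion" is a list that holds one entry, the list of rows, each a list of 5 numbers: the finger opening in mm, from 0 to 85.4, then the shift along the tool's x, y, z in units of 30 mm (1.0 is 30 mm), then the turn about the tool's z in units of 8 degrees (1.0 is 8 degrees). In form: [[[fingers, x, y, z, yaw], ...]]. A call has 1 to 10 rows; each row is the pose to reach, as a shift and turn from the pose commanded when the call began, along the tool's axes at that moment; what a row does not reach only later rows make up. A row lasts 1/10 s, in which the tool goes at most 50 mm and 8.59 degrees, less where a joint would pass 70% of its speed; a pose out of reach is approached as far as the arm can. A call with a gripper value outside its range is refused whole. The fingers move at their own pace and stop on an object; "squeeze" is the grip in N (left out, the last holds). Time passes only in rows, so rows that repeat a pose let the fingers close. It gives the time, the measured TCP pose, the force, the opening and the grip force at its end, in the units of the state.
- manip.sense(): the state, without advancing time (a new reading comes with each control period).
- manip.snapshot(name): name is "side" or "top"; returns the picture (420x560x3 uint8, red, green, blue); there is no depth.
- manip.camera_model(name): a dict with "fov_y" (degrees; the focal length in pixels is half the picture's height over the tangent of half this angle, whatever the lens; pixels are square), "cx", "cy" (the principal point, pixels), "origin" and "orientation" of the camera in the world. Camera axes: x right, y up, looking along -z (the intrinsics and any distortion apply to the point x, -y, -z); pixel columns grow to the right and rows downward; lengths in m; the calibration is good to about 2 mm. A picture is of the moment at which its call begins. camera_model takes no time and is no camera call.
- manip.sign_off(): hands the job in; it is judged then, once.
The state is a dict: "t": time; "q": joint angles; "qd": joint speeds; "tau": joint torques, N m; "tcp_pos": TCP position; "tool_rot": TCP orientation; "force": force on the tool from outside, world axes, zero at the start; "ft_torque": the same for the moment, N m; "finger_gap": opening from 0.0 (shut) to 1.0 (fully open); "gripper_force": force on a finger pad.
Only numpy, scipy, OpenCV 4.12 (cv2) and the standard library are available. Lean on these libraries where they do the work, as an engineer would, in place of code of your own. Each camera call takes 0.05 s, during which the arm holds its last target. There are 200 camera calls.

TASK

Slide the loose white chip cartridge along its rails until it butts flush against the beige port block with no gap left. Then fit the aluminium cover, by its black grip bar, over the two dowel pins with its tail lip behind the cartridge, press it all the way down against its spring pins onto the black base, and finish while still holding it pressed shut, so that the screws can go in. Leave the objective, its case and the sample vial standing where they are.

Things in the scene. Friction and masses are not known exactly. Their poses are not given: they have to be found in the camera images.
- flow_cell_base: lower half of the flow-cell housing: black plate 154 x 116 x 18 mm, fixed to the table. Origin on the table under the cover's seat; +x points along the rails to the beige port block (roughly to the robot's left); z up. Plate: x -86 to +68, y -58 to +58 mm; its top, the deck, is 18 mm up. Two rails, 2 mm high, inner faces at y = +-14.5, outer at +-17 mm, run from x -82 to +34 mm
- port_face (a point): point on the port block's face that the cartridge must butt against: x = 36 mm in the base, midway between the rails, 6 mm above the deck; its axes are the base's. The beige block spans x 36 to 64, y -28 to +28 mm and stands 18 mm above the deck; red and blue plugs stick out of its far face
- seat (a point): point on the deck, 18 mm above the base's origin, where the cover's origin lies when the cover is fully down; its axes are the base's
- dowel_a (a point): tip of a steel dowel pin at (x, y) = (-18, +42) mm in the base, 30 mm above the deck. The dowel is 10 mm thick; its upper 10 mm are bullet-nosed, narrowing to 3 mm at the tip
- dowel_b (a point): tip of the other, equal dowel pin at (+18, -42) mm in the base
- spring_a (a joint): brass spring pin, 9 mm thick, at (+18, +42) mm in the base: 0 = up (5 mm above the deck), 0.005 m = pressed level with the deck. Each pin pushes up with 3 N when up and 5.5 N when level, so the cover, unless pressed, floats 5 mm above the deck
- spring_b (a joint): the other brass spring pin, at (-18, -42) mm in the base; same values
- cartridge: loose white chip cartridge, 60 (x) x 26 (y) x 12 (z) mm, 50 g, with a blue-green glass chip on top, lying on the deck between the rails, 14 to 34 mm short of the port block. Origin at the centre of its underside; +x towards the port block. Its upper 10 mm stand above the rails: best pushed home from behind with closed fingers (gripped by its sides it is easily drawn back again)
- cartridge_front (a point): centre of the cartridge's front face, 30 mm ahead of its origin, 6 mm up; must meet port_face
- cover: loose aluminium upper half, 64 (x) x 108 (y) x 22 mm plus a black grip bar on top; 0.22 to 0.34 kg; lies upright on the table left of the base. Origin at the centre of its underside; +x is the open end with the sight window, which goes next to the port block (4 mm short of it). A tunnel along x, 37 mm wide and 14 mm high, clears rails and cartridge
- cover_grip (a point): on the middle of the cover's grip bar, 42 mm above the cover's underside, at x = -3, y = 0. The bar is 30 mm long (x), 14 mm thick (y) and stands from 22 to 50 mm above the underside: pinch it across its thickness
- cover_tail (a point): middle of the cover's outer end face at its tail (-x) end, x = -32 mm, 11 mm above the underside. The tail lip closes the tunnel there, x -32 to -26.5 mm, down to 4.5 mm above the underside. It drops behind the cartridge with 2.5 mm to spare, and lands on the cartridge if that is not home
- cover_hole_a (a point): lower mouth of the cover's hole for dowel_a, at (-18, +42) mm in the cover, 11.5 mm wide, right through the 22 mm; its axes are the cover's
- cover_hole_b (a point): lower mouth of the cover's equal hole for dowel_b, at (+18, -42) mm in the cover
- mirror_mount: obstacle, fixed: black mirror mount on a post, about 66 x 58 mm on plan and 132 mm tall, between the cover and the robot, a little to the left. Origin at the centre of its underside. Other fixed obstacles: a grey drawer cabinet, 196 mm tall, at x 0.22 to 0.45, y -0.05 to 0.19 m, and an open laptop beyond y -0.27 m, lid 228 mm tall
- objective: spare microscope objective, 28 mm across, 52 mm tall, standing on its nose between robot and base. Origin at the centre of its underside
- objective_case: frosted round plastic tub, 44 mm across, 64 mm tall, standing. Origin at the centre of its underside
- sample_vial: clear glass vial with white cap, 19 mm across, 45 mm tall, standing. Origin at the centre of its underside
There are look-alikes about, which are no part of the job. There is more than one size of the cartridge; the one meant has the size given above. Of the things that look like the cover, the larger one is meant.

How it is judged:
On the way, in this order (a step that is already met when the one before it is completed fails the run):
1. the cartridge is butted flush against the port block (gap under 1.5 mm) with the cover not yet over it (x of cartridge_front in the frame of port_face above -0.0015 m and horizontal distance between cover and seat above 0.05 m), for 0.2 s.
2. the cover is down on the dowels and pressed shut (z of cover in the frame of seat below 0.0015 m and horizontal distance between cover and seat below 0.003 m and angle between the x axis of cover and the x axis of flow_cell_base, either way round below 0.06 rad and x of cover_tail in the frame of seat below -0.025 m and value of joint each of spring_a, spring_b above 0.0035 m), for 0.2 s.
At the end, for the whole second after the job is handed in: the cartridge is flush with the port block (gap under 1.5 mm), the cover sits on the dowels in its right direction (within 3 mm and 0.06 rad) less than 1.5 mm above the deck with both spring pins pressed in more than 3.5 mm, and the gripper is still on the cover (contact force over 4 N) (all of step 2 and x of cartridge_front in the frame of port_face above -0.0015 m and contact force between the fingers and cover above 4 N); the arm keeps its last pose, push and grip.
It fails at once if the objective is moved more than 30 mm or knocked over (distance of objective from where it was at the start of the episode above 0.03 m or angle between objective's own z axis and vertical above 0.5 rad).
It fails at once if the objective case is moved more than 30 mm or knocked over (distance of objective_case from where it was at the start of the episode above 0.03 m or angle between objective_case's own z axis and vertical above 0.5 rad).
It fails at once if the sample vial is moved more than 30 mm or knocked over (distance of sample_vial from where it was at the start of the episode above 0.03 m or angle between sample_vial's own z axis and vertical above 0.5 rad).
It also fails if it takes over 54 s, if anything falls off the work surface, if the arm or the gripper's body presses on something with over 40 N, if the wrist force passes 120 N, or if a joint passes its speed limit or range.

## Working session

There is one attempt and no reset: what is moved stays moved. The work goes in short steps, Python scripts to look and compute and a tool call to move; the robot and the scene stay as the last step left them, time stands still between calls to the robot, and variables do not carry over. Pictures are saved under pics/ and viewed, at most 10 in all, crops included, and the job is handed in when it is done.

Besides the shell and the picture viewer there is one more tool, called after "Emit:" by a JSON object that holds its "name" and its "arguments". drive_tool: Moves the arm, as the interface text tells. Its arguments: {"type":"object","properties":{"motion":{"type":"array","items":{"type":"array","items":{"type":"array","items":{"type":"number"}}}},"squeeze":{"type":"number"}},"required":["motion"]}

```bash
mkdir -p pics; python3 - <<'E'
from station import manip
import cv2
for n in("side","top"):
    cv2.imwrite(f"pics/{n}0.png",manip.snapshot(n)[:,:,::-1]); print(n,manip.camera_model(n))
print(manip.sense())
E
```

```text
side {'fov_y': 56.4752986999296, 'cx': 282.8571579409045, 'cy': 213.81765269634224, 'origin': array([-0.27119795,  0.3443024 ,  0.83989105]), 'orientation': array([-0.23416464,  0.32950332,  0.73264795, -0.54755955])}
top {'fov_y': 51.26697493552948, 'cx': 279.0895626993555, 'cy': 205.12349084649256, 'origin': array([0.31494145, 0.09014829, 1.05602841]), 'orientation': array([-0.07103544,  0.07819531,  0.74938349, -0.65365423])}
{'t': 0.1, 'q': array([-1.46849836e+00,  5.28380470e-01,  1.43376075e+00,  2.42520796e-05,
        1.18138247e+00, -1.78508883e-01]), 'qd': array([ 0.00024868,  0.00218598, -0.00410778, -0.00125077,  0.00089387,
        0.00085875]), 'tau': array([ 3.99702424e-05, -4.43306029e+01, -1.78585392e+01, -1.18336948e-04,
        3.90519679e-03, -1.69060951e-05]), 'tcp_pos': array([ 0.17317104, -0.59987543,  0.23043127]), 'tool_rot': array([ 9.90159805e-01,  1.39937947e-01,  4.79881652e-05, -9.64389089e-04]), 'force': array([-0.40020291,  0.21492806,  0.50980368]), 'ft_torque': array([ 0.03037117,  0.0213227 , -0.03302602]), 'gripper_force': 0.0, 'finger_gap': 0.9979646853509547}
```

View pics/top0.png

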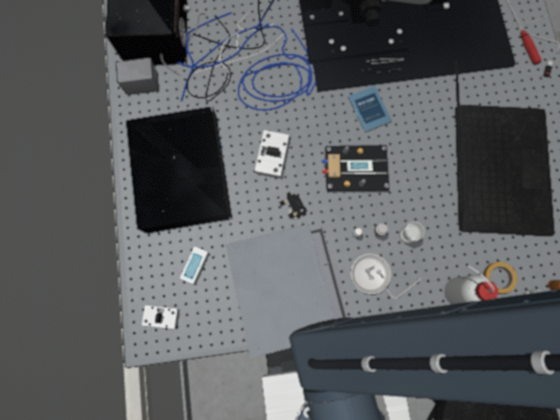

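View pics/side0.png

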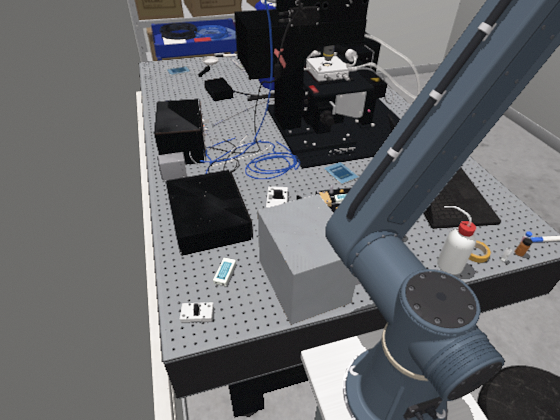

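The top view shows:
- **Base:** at about (357,168).
- **Cartridge candidates:** the one on the base rails at (360,166), a larger one at (195,265), and a blue box at (370,108). The one on the rails, short of the beige block at (334,165), fits.
- **Cover candidates:** a larger one at (272,153) and a smaller one at (160,316). The larger one, left of the base, is meant.

I'll confirm both in one enlarged crop.

```bash
cat > h.py <<'E'
import numpy as np, cv2
from station import manip
from scipy.spatial.transform import Rotation as R
def ray(n,u,v):
    c=manip.camera_model(n); f=210/np.tan(np.radians(c['fov_y']/2))
    d=np.array([(u-c['cx'])/f,-(v-c['cy'])/f,-1.]); return np.array(c['origin']),R.from_quat(c['orientation']).apply(d)
def plane(n,u,v,z):
    o,d=ray(n,u,v); return (o+d*(z-o[2])/d[2])
def proj(n,p):
    c=manip.camera_model(n); f=210/np.tan(np.radians(c['fov_y']/2))
    q=R.from_quat(c['orientation']).inv().apply(np.array(p)-c['origin']); return np.array([c['cx']+f*q[0]/-q[2],c['cy']-f*q[1]/-q[2]])
def avg(n,k=1): return np.mean([manip.snapshot(n).astype(float) for _ in range(k)],0)
def crop(im,u0,v0,w,h,s,name):
    c=cv2.resize(im[v0:v0+h,u0:u0+w].astype(np.uint8),None,fx=s,fy=s,interpolation=cv2.INTER_CUBIC); cv2.imwrite('pics/'+name,c[:,:,::-1])
E
python3 - <<'E'
from h import *
im=cv2.imread('pics/top0.png')[:,:,::-1]
crop(im,245,120,160,120,5,'c1.png')
for p in [(272,153),(360,166),(334,165),(296,205),(359,232),(381,230),(413,232)]: print(p,plane('top',*p,0.02).round(4))
g=cv2.cvtColor(np.ascontiguousarray(im),cv2.COLOR_RGB2GRAY)
m=((g>140)).astype(np.uint8); 
n,l,s,c=cv2.connectedComponentsWithStats(m[110:260,240:440])
for i in range(1,n):
    if s[i,4]>15:
        cn=cv2.findContours((l==i).astype(np.uint8),0,2)[0][0]; print(s[i]+[240,110,0,0,0],c[i]+[240,110],cv2.minAreaRect(cn))
E
```

```text
(272, 153) [0.6698 0.0639 0.02  ]
(360, 166) [ 0.6067 -0.1467  0.02  ]
(334, 165) [ 0.618  -0.0836  0.02  ]
(296, 205) [0.5308 0.0238 0.02  ]
(359, 232) [ 0.445  -0.1158  0.02  ]
(381, 230) [ 0.4427 -0.1687  0.02  ]
(413, 232) [ 0.4275 -0.2434  0.02  ]
[ 240  124   89  136 5435] [270.08150874 194.17516099] ((44.0, 81.5), (135.0, 88.0), 90.0)
[329 155  11  21 206] [333.55825243 164.73786408] ((94.0, 55.0), (20.0, 10.0), 90.0)
[317 157   5  10  17] [318.70588235 162.17647059] ((78.26415252685547, 51.42453384399414), (8.653715133666992, 3.2966530323028564), 74.05460357666016)
[341 160  34  14 323] [359.58513932 165.81424149] ((117.5, 56.5), (13.0, 33.0), 90.0)
[404 221  22  20 318] [414.48427673 230.26100629] ((174.45999145507812, 119.77999877929688), (20.200002670288086, 18.600000381469727), 53.13010025024414)
[376 223  13  11 101] [381.62376238 228.15841584] ((141.50001525878906, 118.0000228881836), (10.60660171508789, 10.60660171508789), 45.0)
[354 227  10   9  61] [358.1147541  230.80327869] ((118.00000762939453, 121.00000762939453), (7.0710673332214355, 8.485280990600586), 45.0)
[301 231  13  18 105] [306.56190476 240.04761905] ((66.10000610351562, 129.20001220703125), (14.758047103881836, 10.733125686645508), 63.43495178222656)
[326 231  24  29 211] [334.91469194 248.03791469] ((94.58260345458984, 137.3963165283203), (31.902782440185547, 15.888506889343262), 56.97613525390625)
[400 230   8  12  35] [402.45714286 236.34285714] ((162.5410919189453, 126.39042663574219), (12.083045959472656, 4.303550720214844), 65.55604553222656)
[354 252  32   8 178] [369.2247191  256.20224719] ((129.5, 145.5), (7.0, 31.0), 90.0)
```

View pics/c1.png

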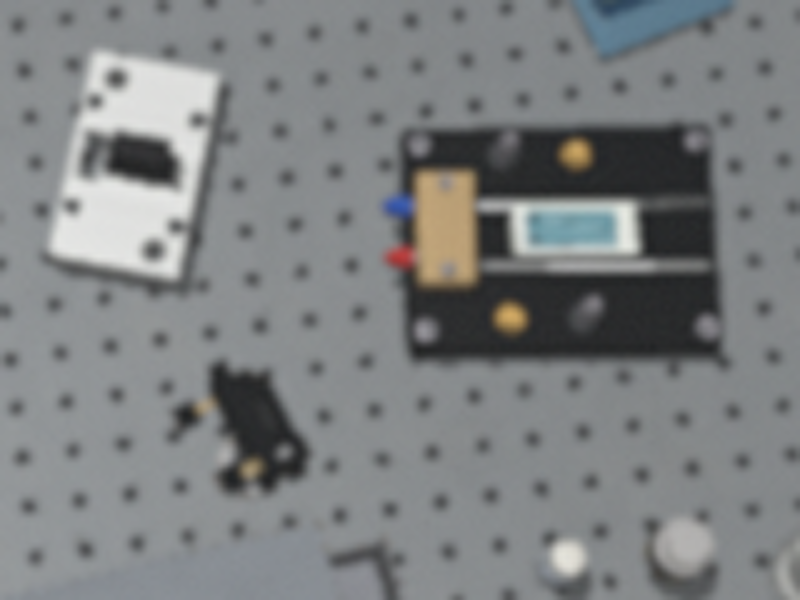

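The crop confirms both parts. The cover is at crop (135,165), with its large holes at (117,78) and (153,250) and its window to the left of the bar. The cartridge lies between the rails at (575,228), short of the beige block at (446,228). The spring pins are at (576,154) and (510,318), and the dowels are near (505,148) and (588,313).

```bash
cat > meas.py <<'E'
from h import *
from scipy.optimize import least_squares
def blob(m,u0,v0,u1,v1):
    M=np.zeros(m.shape,np.uint8); M[v0:v1,u0:u1]=m[v0:v1,u0:u1]
    n,l,s,c=cv2.connectedComponentsWithStats(M); i=1+np.argmax(s[1:,4]); return (l==i).astype(np.uint8),c[i],s[i,4]
def fit(model,uv,zs,n='top'):
    # pose x,y,yaw from point model (m) at heights
    W=np.array([plane(n,*p,z)[:2] for p,z in zip(uv,zs)])
    def f(a):
        c,s=np.cos(a[2]),np.sin(a[2]); return (model@np.array([[c,s],[-s,c]])+a[:2]-W).ravel()
    r=least_squares(f,[*W.mean(0),1.6]); return r.x,r.fun.reshape(-1,2)
def rect_center(m):
    cn=max(cv2.findContours(m,0,2)[0],key=cv2.contourArea); return cv2.minAreaRect(cn)
E
python3 - <<'E'
from meas import *
im=avg('top',4).astype(np.uint8); S=4
im=cv2.resize(im,None,fx=S,fy=S,interpolation=cv2.INTER_CUBIC)
o=lambda p:(np.array(p)+.5)/S-.5
h=cv2.cvtColor(im,cv2.COLOR_RGB2HSV); g=h[...,2].astype(int); sat=h[...,1].astype(int)
org=((h[...,0]<28)&(sat>110)&(g>90)).astype(np.uint8)
bx=lambda *a:[S*x for x in a]
sb=blob(org,*bx(354,145,368,157)); sa=blob(org,*bx(340,178,354,190))
bl=blob(((h[...,0]<28)&(sat>50)&(g>120)).astype(np.uint8),*bx(324,150,342,182))
print(o(sb[1]),sb[2],o(sa[1]),sa[2],'block',o(bl[1]),rect_center(bl[0]))
uv=[o(sa[1]),o(sb[1]),o(bl[1])]
md=np.array([[.018,.042],[-.018,-.042],[.050,0]])
b,r=fit(md,uv,[.0225,.0225,.036]); print('base',b,np.degrees(b[2]),'res mm',r*1e3)
# cartridge
wt=(((g>150))&((sat<40)|((h[...,0]>80)&(h[...,0]<110)))).astype(np.uint8)
ct=blob(wt,*bx(345,160,376,173)); rc=rect_center(ct[0]); print('cart rect',o(rc[0]),np.array(rc[1])/S,rc[2])
def local(p,b):
    d=np.array(p[:2])-b[:2]; c,s=np.cos(b[2]),np.sin(b[2]); return np.array([c*d[0]+s*d[1],-s*d[0]+c*d[1]])
print('cart local',local(plane('top',*o(rc[0]),.030),b)*1e3)
pts=cv2.boxPoints(rc); print([ (local(plane('top',*o(p),.030),b)*1e3).round(1) for p in pts])
# cover
cm=blob(((g>175)&(sat<40)).astype(np.uint8),*bx(245,120,295,182)); cm1=cv2.morphologyEx(cm[0],3,np.ones((61,61)))
rc=rect_center(cm1); print('cover rect',o(rc[0]),np.array(rc[1])/S,rc[2])
q=np.array([plane('top',*o(p),.022) for p in cv2.boxPoints(rc)]); print('corners',q[:,:2],'sides',np.linalg.norm(q-np.roll(q,1,0),axis=1)); print('ctr',q.mean(0))
for i in range(4):
    d=q[i]-q[i-1]; print(np.degrees(np.arctan2(d[1],d[0])))
dk=((g<100)).astype(np.uint8)
H=[blob(dk,*bx(a-4,b_-4,a+5,b_+5)) for a,b_ in [(268,135),(275,169)]]
# refine: keep inner dark
print([ (o(x[1]),x[2]) for x in H])
c,r=fit(np.array([[.018,-.042],[-.018,.042]]),[o(x[1]) for x in H],[.022,.022]); print('cover holes',c,np.degrees(c[2]),r*1e3)
bar=blob(dk,*bx(265,145,283,159)); print('bar',o(bar[1]),bar[2])
# dowels tips check, base corners
for p in [(-.018,.042),(.018,-.042)]:
    cc,ss=np.cos(b[2]),np.sin(b[2]); w=[b[0]+cc*p[0]-ss*p[1],b[1]+ss*p[0]+cc*p[1]]
    for z in(.018,.048): print('dowel',((proj('top',[*w,z])-[245,120]+.5)*5).round(0))
for p in [(297,205),(358,230.8),(381.6,228),(414,230)]: print(plane('top',*p,.05).round(3))
E
```

```text
[359.81717687 150.29506803] 441 [346.65618162 183.00683807] 457 block [333.16054147 165.45178571] ((1328.5, 662.0), (90.0, 65.0), 90.0)
base [ 0.60671725 -0.1291753   1.44725495] 82.9216005206255 res mm [[-0.52245687  0.25786951]
 [ 0.10184248  0.54806285]
 [ 0.42061436 -0.80593254]]
cart rect [358.37496948 165.24998474] [27.49999619 10.74999809] -0.0
cart local [-11.62384574  -1.02042094]
[array([22.6, 12.2]), array([ 21.4, -15.2]), array([-46. , -14.3]), array([-44.4,  13.1])]
cover rect [271.19061279 152.22982788] [26.48890305 42.38319778] 12.171459197998047
corners [[0.63130866 0.11418295]
 [0.73569976 0.07859222]
 [0.71207522 0.01626567]
 [0.60848714 0.05302881]] sides [0.06527366 0.11029144 0.06665372 0.10991824]
ctr [0.67189269 0.06551741 0.022     ]
69.53541549808016
-18.826110802462694
-110.75893982382111
160.4603575444816
[(array([267.80147059, 135.25      ]), np.int32(34)), (array([275.18421053, 169.68421053]), np.int32(38))]
cover holes [0.67101727 0.06502405 1.23499026] 70.7597298287402 [[-0.12971827 -0.00897337]
 [ 0.12971827  0.00897337]]
bar [272.71467722 151.38093788] 1642
dowel [583. 320.]
dowel [594. 304.]
dowel [502. 158.]
dowel [510. 137.]
[0.524 0.023 0.05 ]
[ 0.444 -0.108  0.05 ]
[ 0.443 -0.163  0.05 ]
[ 0.429 -0.237  0.05 ]
```

Emit:
{"name": "drive_tool", "arguments": {"motion": [[[0,0,0,-2.3,0],[0,0,0,-2.3,0],[0,17.25,-8.77,-2.3,-8.35],[0,17.25,-8.77,-2.3,-8.35],[0,17.25,-8.77,-2.3,-8.35],[0,17.25,-8.77,-2.3,-8.35],[0,17.25,-8.77,-2.3,-8.35],[0,17.25,-8.77,-2.3,-8.35],[0,17.25,-8.77,-2.3,-8.35],[0,17.25,-8.77,-2.3,-8.35]]], "squeeze": 60}}

```text
t: 1.3
tcp_pos: [0.4668, -0.3259, 0.3005]
tool_rot: [0.748, 0.664, -0.0, 0.0]
force: [0.4, 0.1, -0.3]
finger_gap: 0.003
gripper_force: 0.0
```

```bash
cat > go.py <<'E'
import sys
from h import *
B=np.array([.6067,-.1292,np.radians(82.9)])
def to(x,y,z,yaw):
    s=manip.sense(); r=R.from_quat(s['tool_rot']); m=r.as_matrix(); cur=np.degrees(np.arctan2(m[1,0],m[0,0]))
    print('t',round(s['t'],2),'pos',s['tcp_pos'].round(4),'yaw',round(cur,2),'F',s['force'].round(1),'tilt',np.degrees(np.arccos(-m[2,2])).round(2))
    print('shift',(r.inv().apply(np.array([x,y,z])-s['tcp_pos'])/.03).round(3),'turn',round(-(yaw-cur)/8,3))
def bl(x,y):
    c,s=np.cos(B[2]),np.sin(B[2]); return B[0]+c*x-s*y,B[1]+s*x+c*y
E
python3 -c "
from go import *
to(*bl(-.075,0),.10,82.9)"
```

```text
t 1.3 pos [ 0.4668 -0.3259  0.3005] yaw 83.19 F [ 0.4  0.1 -0.3] tilt 0.02
shift [4.566 3.838 6.682] turn 0.036
```

Emit:
{"name": "drive_tool", "arguments": {"motion": [[[0,4.57,3.84,0,0.036],[0,4.57,3.84,0,0.036],[0,4.57,3.84,0,0.036],[0,4.57,3.84,0,0.036],[0,4.57,3.84,0,0.036],[0,4.57,3.84,6.68,0.036],[0,4.57,3.84,6.68,0.036],[0,4.57,3.84,6.68,0.036],[0,4.57,3.84,6.68,0.036],[0,4.57,3.84,6.68,0.036]]]}}

```text
t: 2.3
tcp_pos: [0.5905, -0.2035, 0.0918]
tool_rot: [0.752, 0.66, -0.003, -0.009]
force: [-1.1, 0.8, -0.0]
finger_gap: 0.002
gripper_force: 0.0
```

```bash
python3 -c "
from go import *
to(*bl(-.075,0),.0235,82.9)
crop(avg('top'),300,110,160,120,5,'c2.png')"
```

```text
t 2.3 pos [ 0.5905 -0.2035  0.0918] yaw 82.54 F [-1.1  0.8 -0. ] tilt 1.06
shift [0.012 0.268 2.274] turn -0.045
```

View pics/c2.png

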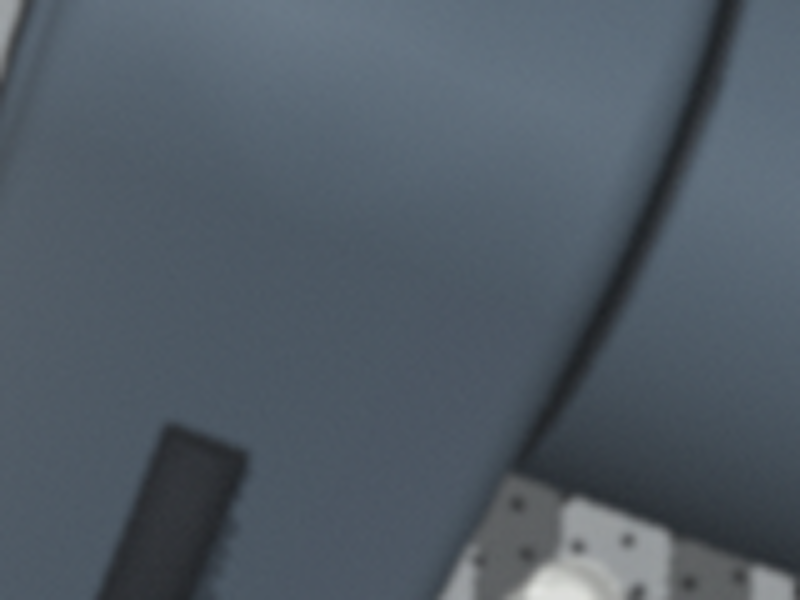

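Emit:
{"name": "drive_tool", "arguments": {"motion": [[[0,0,0,0,0],[0,0,0,0,0],[0,0,0,0,0]]]}}

```text
t: 2.65
tcp_pos: [0.5987, -0.2068, 0.1035]
tool_rot: [0.751, 0.66, 0.001, 0.003]
force: [-0.2, -0.5, -0.3]
finger_gap: 0.0
gripper_force: 0.0
```

```bash
python3 -c "
from go import *
to(*bl(-.075,0),.0235,82.9)"
```

```text
t 2.65 pos [ 0.5987 -0.2068  0.1035] yaw 82.6 F [-0.2 -0.5 -0.3] tilt 0.37
shift [ 0.107 -0.072  2.666] turn -0.037
```

Emit:
{"name": "drive_tool", "arguments": {"motion": [[[0,0,0,0.6,0],[0,0,0,1.2,0],[0,0,0,1.7,0],[0,0,0,2.1,0],[0,0,0,2.3,0],[0,0,0,2.4,0],[0,0,0,2.4,0],[0,0,0,2.4,0]]]}}

```text
t: 3.45
tcp_pos: [0.5973, -0.2059, 0.0284]
tool_rot: [0.751, 0.66, 0.0, 0.0]
force: [0.1, 0.5, -0.3]
finger_gap: 0.0
gripper_force: 0.0
```

```bash
python3 -c "
from go import *
to(*bl(-.075,0),.0235,82.9)"
```

```text
t 3.45 pos [ 0.5973 -0.2059  0.0284] yaw 82.61 F [ 0.1  0.5 -0.3] tilt 0.06
shift [ 0.076 -0.006  0.162] turn -0.037
```

Emit:
{"name": "drive_tool", "arguments": {"motion": [[[0,0,0,0.16,-0.04],[0,0.15,0,0.16,-0.04],[0,0.35,0,0.16,-0.04],[0,0.55,0,0.16,-0.04],[0,0.75,0,0.16,-0.04],[0,0.9,0,0.16,-0.04],[0,1.05,0,0.16,-0.04],[0,1.15,0,0.16,-0.04],[0,1.25,0,0.16,-0.04],[0,1.25,0,0.16,-0.04]]]}}

```text
t: 4.45
tcp_pos: [0.6017, -0.1681, 0.0231]
tool_rot: [0.749, 0.662, 0.0, -0.0]
force: [0.7, -0.4, 0.9]
finger_gap: 0.003
gripper_force: 0.0
```

Emit:
{"name": "drive_tool", "arguments": {"motion": [[[0,0.05,0,0,0],[0,0.1,0,0,0],[0,0.1,0,0,0]]]}}

```text
t: 4.75
tcp_pos: [0.602, -0.1655, 0.0231]
tool_rot: [0.749, 0.662, -0.0, -0.0]
force: [0.3, -0.6, -0.5]
finger_gap: -0.0
gripper_force: 0.0
```

```bash
python3 -c "
from go import *
to(*bl(-.035,0),.0235,82.9)"
```

```text
t 4.75 pos [ 0.602  -0.1655  0.0231] yaw 82.92 F [ 0.3 -0.6 -0.5] tilt 0.01
shift [ 0.052  0.005 -0.013] turn 0.002
```

Emit:
{"name": "drive_tool", "arguments": {"motion": [[[0,0.05,0,0,0],[0,0.1,0,0,0],[0,0.13,0,0,0],[0,0.13,0,0,0]]]}}

```text
t: 5.15
tcp_pos: [0.6027, -0.1639, 0.0234]
tool_rot: [0.749, 0.663, -0.001, 0.001]
force: [-1.6, -6.1, 0.2]
finger_gap: 0.0
gripper_force: 3.3
```

Emit:
{"name": "drive_tool", "arguments": {"motion": [[[0,0.03,0,0,0],[0,0.06,0,0,0],[0,0.1,0,0,0],[0,0.1,0,0,0]]]}}

```text
t: 5.55
tcp_pos: [0.6032, -0.1638, 0.0237]
tool_rot: [0.749, 0.663, -0.002, 0.003]
force: [-3.3, -13.6, 0.9]
finger_gap: 0.001
gripper_force: 7.1
```

Emit:
{"name": "drive_tool", "arguments": {"motion": [[[0,-0.3,0,0,0],[0,-0.7,0,0,0],[0,-0.8,0,-0.5,0],[0,-0.8,0,-1.5,0],[0,-0.8,0,-3,0],[0,-0.8,0,-4.5,0],[50,-0.8,0,-6,0],[50,-0.8,0,-6,0],[50,-0.8,0,-6,0]]]}}

```text
t: 6.45
tcp_pos: [0.6006, -0.1824, 0.2056]
tool_rot: [0.749, 0.662, 0.001, 0.002]
force: [-0.8, 0.4, 0.7]
finger_gap: 0.506
gripper_force: 0.0
```

```bash
python3 -c "
from go import *
to(.6705,.0625,.20,70.4)"
```

```text
t 6.45 pos [ 0.6006 -0.1824  0.2056] yaw 82.94 F [-0.8  0.4  0.7] tilt 0.23
shift [8.389 1.307 0.184] turn 1.567
```

Emit:
{"name": "drive_tool", "arguments": {"motion": [[[50,1,0.15,0,0.2],[50,2.2,0.3,0,0.4],[50,3.4,0.5,0,0.6],[50,4.6,0.7,0,0.8],[50,5.8,0.9,0,1.0],[50,6.8,1.1,0,1.2],[50,7.6,1.2,0,1.4],[50,8.2,1.3,0.1,1.57],[50,8.39,1.31,0.18,1.57],[50,8.39,1.31,0.18,1.57]]]}}

```text
t: 7.45
tcp_pos: [0.6686, 0.0633, 0.1957]
tool_rot: [0.817, 0.577, -0.002, -0.001]
force: [-0.4, -0.8, -0.7]
finger_gap: 0.588
gripper_force: 0.0
```

Emit:
{"name": "drive_tool", "arguments": {"motion": [[[50,0,0,0,0],[50,0,0,0,0]]]}}

```text
t: 7.65
tcp_pos: [0.6697, 0.0612, 0.1975]
tool_rot: [0.818, 0.576, -0.0, -0.0]
force: [0.1, 0.5, -0.1]
finger_gap: 0.586
gripper_force: 0.0
```

```bash
python3 -c "
from go import *
to(.6705,.0625,.085,70.4)
im=avg('top'); s=avg('side')
cv2.imwrite('pics/d.png',np.hstack([cv2.resize(im[90:260,220:440].astype(np.uint8),(396,306)),cv2.resize(s[150:320,150:370].astype(np.uint8),(396,306))])[:,:,::-1])"
```

```text
t 7.65 pos [0.6697 0.0612 0.1975] yaw 70.3 F [ 0.1  0.5 -0.1] tilt 0.05
shift [0.052 0.014 3.749] turn -0.013
```

View pics/d.png

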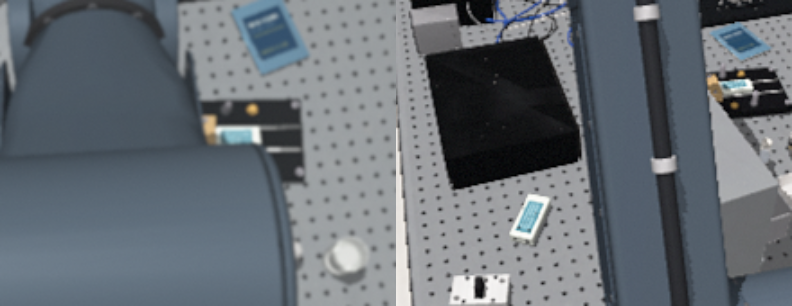

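The cartridge now butts against the beige block, at about (218,135) in the left panel. The arm hides the cover, so I'll descend on the measured pose and check the grasp by feel.

Emit:
{"name": "drive_tool", "arguments": {"motion": [[[50,0.05,0,1,0],[50,0.05,0,2.2,0],[50,0.05,0,3.4,0],[50,0.05,0,4.3,0],[50,0.05,0,5,0],[50,0.05,0,5.4,0],[50,0.05,0,5.6,0],[50,0.05,0,5.6,0]]]}}

```text
t: 8.55
tcp_pos: [0.6705, 0.0635, 0.0296]
tool_rot: [0.817, 0.576, -0.0, -0.0]
force: [-0.8, -0.1, 0.7]
finger_gap: 0.585
gripper_force: 0.0
```

Emit:
{"name": "drive_tool", "arguments": {"motion": [[[0,0,0,0,0],[0,0,0,0,0],[0,0,0,0,0],[0,0,0,0,0],[0,0,0,0,0],[0,0,0,0,0]]], "squeeze": 70}}

```text
t: 9.15
tcp_pos: [0.6714, 0.0639, 0.0313]
tool_rot: [0.817, 0.576, 0.001, 0.001]
force: [-0.8, -0.2, 5.9]
finger_gap: 0.144
gripper_force: 71.2
```

```bash
python3 -c "
from go import *
to(.6705,.0625,.2,70.4)"
```

```text
t 9.15 pos [0.6714 0.0639 0.0313] yaw 70.37 F [-0.8 -0.2  5.9] tilt 0.13
shift [-0.049 -0.    -5.623] turn -0.004
```

Emit:
{"name": "drive_tool", "arguments": {"motion": [[[0,0,0,-0.3,0],[0,0,0,-0.8,0],[0,0,0,-1.5,0],[0,0,0,-2.3,0],[0,0,0,-3.1,0],[0,0,0,-3.8,0],[0,0,0,-4.3,0],[0,0,0,-4.5,0],[0,0,0,-4.5,0]]]}}

```text
t: 10.05
tcp_pos: [0.6708, 0.0638, 0.1657]
tool_rot: [0.817, 0.576, 0.001, 0.0]
force: [-0.2, -0.3, -2.8]
finger_gap: 0.147
gripper_force: 70.0
```

```bash
python3 -c "
from go import *
print(manip.sense()['finger_gap'],manip.sense()['ft_torque'],manip.sense()['gripper_force'])
to(.665,-.125,.16,82.9)
to(*bl(-.00135,0),.16,82.9)"
```

```text
0.14745170461013588 [-0.02328021 -0.01104968 -0.03610708] 70.00187158584595
t 10.05 pos [0.6708 0.0638 0.1657] yaw 70.36 F [-0.2 -0.3 -2.8] tilt 0.09
shift [-5.994  1.933  0.189] turn -1.567
t 10.05 pos [0.6708 0.0638 0.1657] yaw 70.36 F [-0.2 -0.3 -2.8] tilt 0.09
shift [-6.823  0.159  0.186] turn -1.567
```

Held: −2.8 N matches the cover's weight. Carry it over in two legs.

Emit:
{"name": "drive_tool", "arguments": {"motion": [[[0,-0.6,0.2,0,0],[0,-1.5,0.5,0,-0.2],[0,-2.5,0.8,0,-0.5],[0,-3.5,1.1,0,-0.8],[0,-4.5,1.4,0,-1.1],[0,-5.3,1.2,0,-1.4],[0,-6.0,0.8,0,-1.57],[0,-6.5,0.4,0,-1.57],[0,-6.8,0.16,0,-1.57],[0,-6.82,0.16,0,-1.57]]]}}

```text
t: 11.05
tcp_pos: [0.6043, -0.1316, 0.1637]
tool_rot: [0.75, 0.661, -0.001, -0.001]
force: [0.8, 0.8, -2.1]
finger_gap: 0.145
gripper_force: 70.0
```

Emit:
{"name": "drive_tool", "arguments": {"motion": [[[0,0,0,0.5,0],[0,0,0,1.1,0],[0,0,0,1.6,0],[0,0,0,1.9,0],[0,0,0,2.0,0],[0,0,0,2.0,0],[0,0,0,2.0,0]]]}}

```text
t: 11.75
tcp_pos: [0.607, -0.1306, 0.1053]
tool_rot: [0.749, 0.662, 0.0, 0.001]
force: [0.4, -0.6, -1.6]
finger_gap: 0.143
gripper_force: 70.0
```

```bash
python3 -c "
from go import *
to(*bl(-.00135,0),.09,82.9)
im=avg('top'); s=avg('side')
cv2.imwrite('pics/e.png',np.hstack([cv2.resize(im[90:260,260:440].astype(np.uint8),None,fx=2.2,fy=2.2),cv2.resize(s[150:320,240:420].astype(np.uint8),None,fx=2.2,fy=2.2)])[:,:,::-1])"
```

```text
t 11.75 pos [ 0.607  -0.1306  0.1053] yaw 82.94 F [ 0.4 -0.6 -1.6] tilt 0.09
shift [-0.001 -0.015  0.51 ] turn 0.005
```

View pics/e.png

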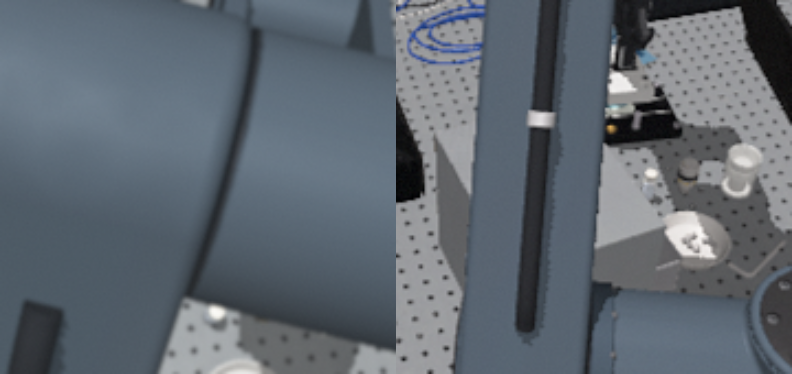

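The side view shows the cover held above the base at about (620,85), and the vial, objective and case are still standing. I'll lower it onto the dowels and watch the force.

Emit:
{"name": "drive_tool", "arguments": {"motion": [[[0,0,0,0.3,0],[0,0,0,0.6,0],[0,0,0,0.8,0],[0,0,0,0.95,0],[0,0,0,1.05,0],[0,0,0,1.05,0]]]}}

```text
t: 12.45
tcp_pos: [0.6059, -0.1304, 0.0725]
tool_rot: [0.749, 0.662, -0.0, -0.001]
force: [0.0, 0.0, -2.3]
finger_gap: 0.143
gripper_force: 70.0
```

Emit:
{"name": "drive_tool", "arguments": {"motion": [[[0,0,0,0.1,0],[0,0,0,0.2,0],[0,0,0,0.3,0],[0,0,0,0.3,0]]]}}

```text
t: 12.85
tcp_pos: [0.6062, -0.1305, 0.0638]
tool_rot: [0.749, 0.662, -0.0, -0.0]
force: [-0.4, 0.3, -3.0]
finger_gap: 0.144
gripper_force: 70.1
```

```bash
python3 -c "
from go import *
print(manip.sense()['ft_torque'])
to(*bl(-.00135,0),.05,82.9)"
```

```text
[-0.01091174 -0.01693451 -0.02006152]
t 12.85 pos [ 0.6062 -0.1305  0.0638] yaw 82.92 F [-0.4  0.3 -3. ] tilt 0.01
shift [-0.001  0.012  0.461] turn 0.002
```

Emit:
{"name": "drive_tool", "arguments": {"motion": [[[0,0,0,0.1,0],[0,0,0,0.2,0],[0,0,0,0.27,0],[0,0,0,0.27,0]]]}}

```text
t: 13.25
tcp_pos: [0.6062, -0.1305, 0.0558]
tool_rot: [0.749, 0.662, -0.0, -0.0]
force: [0.8, 0.5, -2.6]
finger_gap: 0.145
gripper_force: 70.0
```

Emit:
{"name": "drive_tool", "arguments": {"motion": [[[0,0,0,0.07,0],[0,0,0,0.14,0],[0,0,0,0.2,0],[0,0,0,0.2,0]]]}}

```text
t: 13.65
tcp_pos: [0.6065, -0.1306, 0.0511]
tool_rot: [0.749, 0.662, 0.0, 0.0]
force: [-2.1, 0.7, 6.2]
finger_gap: 0.147
gripper_force: 71.3
```

```bash
python3 -c "
from go import *
print(manip.sense()['ft_torque'])
to(*bl(-.00135,0),.05,82.9)"
```

```text
[ 0.13136411  0.2709284  -0.04685038]
t 13.65 pos [ 0.6065 -0.1306  0.0511] yaw 82.93 F [-2.1  0.7  6.2] tilt 0.04
shift [0.001 0.002 0.037] turn 0.003
```

Emit:
{"name": "drive_tool", "arguments": {"motion": [[[0,0,0,0.07,0],[0,0,0,0.12,0],[0,0,0,0.17,0],[0,0,0,0.17,0]]], "squeeze": 100}}

```text
t: 14.05
tcp_pos: [0.6064, -0.1306, 0.0493]
tool_rot: [0.749, 0.662, 0.0, 0.001]
force: [-7.1, 2.4, 23.4]
finger_gap: 0.136
gripper_force: 104.4
```

Emit:
{"name": "drive_tool", "arguments": {"motion": [[[0,0,0,0.05,0],[0,0,0,0.1,0],[0,0,0,0.1,0]]]}}

```text
t: 14.35
tcp_pos: [0.6065, -0.1306, 0.0493]
tool_rot: [0.749, 0.662, 0.0, 0.001]
force: [-9.8, 2.9, 40.1]
finger_gap: 0.134
gripper_force: 106.7
```

```bash
python3 -c "
from go import *
print(manip.sense()['ft_torque'],manip.sense()['gripper_force'])
to(*bl(-.00135,0),.05,82.9)"
```

```text
[ 0.59031653  1.83107448 -0.06842932] 106.74750566482544
t 14.35 pos [ 0.6065 -0.1306  0.0493] yaw 82.96 F [-9.8  2.9 40.1] tilt 0.12
shift [ 0.002  0.001 -0.023] turn 0.007
```

Emit:
{"name": "drive_tool", "arguments": {"motion": [[[0,0,0,0,0],[0,0,0,0,0],[0,0,0,0,0],[0,0,0,0,0],[0,0,0,0,0]]]}}

```text
t: 14.85
tcp_pos: [0.6065, -0.1306, 0.0493]
tool_rot: [0.749, 0.662, 0.0, 0.001]
force: [-11.0, 4.5, 40.2]
finger_gap: 0.136
gripper_force: 106.7
```

```bash
python3 -c "
from station import manip
s=manip.sense();print(s['tcp_pos'],s['force'],s['gripper_force'])
print(manip.sign_off())"
```

```text
[ 0.60648255 -0.13060703  0.04929153] [-11.0473447    4.45821719  40.19727447] 106.73172354698181
the job is handed in; nothing more can be done
None
```

I handed the job in at about 15 s with the cartridge pushed home against the port block and the cover over the dowels, held pressed shut with about 40 N; the arm hid the final fit from the cameras, so I judged it from tool height and force, and sign-off returned no verdict.

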